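# Turn the wide chisel round and rest it handle-first in its tray

### The job

Two chisels were left on the bench with their blades pointing at you. Pick up the one with the wide blade, turn it end for end and lay it in the open chisel tray, straight along it and midway between the two side strips: blade flat on the tray with the cutting edge close behind the raised guard bar, but not on it, and the handle sticking out over the tray's open end. Leave the narrow chisel where it lies.

Things in the scene. Friction and masses are not known exactly. Their poses are not given: they have to be found in the camera images.
- wide_chisel_grip (a point): The chisel with the wide blade (25 mm; 276 mm long, brown wooden handle 27 mm thick, 0.24 kg). Point on the handle's axis, 14 mm above what it lies on, near the balance point (46 mm towards the blade): grip across here. +y points along the handle to its butt end (93 mm away), -y to the cutting edge (182 mm away), z up. At the start the handle points away from the robot and to its left.
- wide_chisel_edge (a point): Middle of the wide chisel's cutting edge, 2 mm above what it lies on; the edge is 25 mm wide. Axes as for wide_chisel_grip. Between the chisels and the tray stands a closed wooden tool box, 350 mm wide and 141 mm high, in the middle of the bench: carry the chisel over it. Low things lie in front of it.
- narrow_chisel_grip (a point): The same point on the other chisel, alike but with a blade only 6 mm wide, lying about 11 cm beside the wide one, handle also away from the robot. Either chisel may be the left one. To be left alone. Other tools farther back and left on the bench do not matter.
- chisel_tray: Fixed wooden tray for one chisel on the right of the bench, 250 x 100 mm, plywood floor 8 mm thick. Origin: centre of its underside; +x runs along it to the closed end, away from the robot. There a dark guard bar stands 20 mm above the floor, inner face at x = +113 mm. Side strips, 10 mm above the floor, inner faces at y = +-42 mm, run from x = -50 mm to the bar. The end at x = -125 mm is open.

How it is judged:
On the way:
1. the wide chisel is lifted clear of the bench (height (world z) of wide_chisel_grip above 0.05 m), for 0.2 s.
At the end, for the whole second after the job is handed in: The wide chisel rests on the tray floor, right way up, edge at most 63 mm short of the guard bar and not on it, handle towards the open end, edge and grip point within 30 mm of the tray's centre line, within 12 degrees of it; the narrow chisel is within 30 mm of where it was (x of wide_chisel_edge in the frame of chisel_tray between 0.05 and 0.116 m and y of wide_chisel_edge in the frame of chisel_tray between -0.03 and 0.03 m and z of wide_chisel_edge in the frame of chisel_tray below 0.016 m and y of wide_chisel_grip in the frame of chisel_tray between -0.03 and 0.03 m and z of wide_chisel_grip in the frame of chisel_tray below 0.03 m and x of wide_chisel_grip in the frame of chisel_tray below -0.06 m and angle between the y axis of wide_chisel_grip and the x axis of chisel_tray, either way round below 0.21 rad and angle between wide_chisel_grip's own z axis and vertical below 0.2 rad and linear speed of wide_chisel below 0.02 m/s and distance of narrow_chisel_grip from where it was at the start of the episode below 0.03 m); the robot touches nothing.
It fails at once if the narrow chisel is shifted by more than 30 mm (distance of narrow_chisel_grip from where it was at the start of the episode above 0.03 m).
It also fails if it takes over 40 s, if anything falls off the work surface, if the arm or the gripper's body presses on something with over 40 N, if the wrist force passes 120 N, or if a joint passes its speed limit or range.

### The arm

A 7-joint arm with a two-finger parallel gripper is mounted at the origin on a cart in front of the work surface, level with it; the furniture and walls round the work are solid. World frame = base frame: x ahead of the robot, y to its left, z up, the work surface at z = 0. Lengths are in m, angles in rad, forces in N, time in s.
With the tool pointing down it reaches from about 0.4 to 0.85 m from the base axis. Payload 6.9 kg.
Tool frame: the origin (TCP) lies between the finger pads; the fingertips stand 25 mm ahead of it and the grasp point (between the pads) lies 6 mm ahead of it (robot.tip_extent is the distance from the TCP to the fingertips, in m); x points along the fingers, y is the direction in which the jaws open and shut, and the axes are right-handed (so a half turn about x gives the same grasp; the last joint's range is limited). The gripper opens to 85 mm and grips with 20 to 120 N. Pads are 22 mm wide; open, the fingers measure 114 mm over their backs; the gripper's body (76 mm by 85 mm) begins 54 mm behind the grasp point. The pads swing forward as they close: fully open they stand 13 mm farther back than shut.
Start: joints at [-1.04, 0.507, -0.238, 1.5, 0.126, 1.149, -0.155], TCP at [0.258, 0.569, 0.256] pointing down, gripper open.
Joint ranges: [-3.08, 3.08], [-0.24, 2.05], [-1.43, 1.35], [0, 2.5], [-1.52, 4.66], [0.17, 1.96], [-2.89, 2.89]. Speed limits (rad/s): [2.39, 2.39, 3.14, 3.14, 3.14, 3.14, 3.14].

### API

Orientations are given as a rotation vector (axis times angle).
In Python, from cell import robot, snapshot gives the robot as it stands. The module is installed in compiled form; this text tells all that it offers.
- The arm moves only by the tool servo_tool, never from a script. Its argument "plan" is a list that holds one entry, the list of rows, each a list of 7 numbers: the shift along the tool's x, y, z in cm, then the turn, a rotation vector about the tool's x, y, z in rad, then the gripper's target within -1 to 1 (fully open at 1, half-way at 0, shut at -1). A call has 1 to 8 rows; each row shifts and turns the commanded pose from where the row before left it, along the tool's axes as they then stand; what a row does not reach is not made up. A row lasts 1/12 s, in which the tool goes at most 41.7 mm and 7.16 degrees, less where a joint would pass 70% of its speed; a pose out of reach is approached as far as the arm can. A call is refused whole if a number of a shift passes 4.17 or a number of a turn 0.125, either way. A call with a gripper value outside its range is refused whole. The fingers move at their own pace and stop on an object; "newtons" is the grip in N (left out, the last holds). Time passes only in rows, so rows that do not move let the fingers close. It gives the time, the measured TCP pose, the force and the opening at its end, in the units of the state.
- robot.observe(): the state, without advancing time (a new reading comes with each control period).
- snapshot(name): name is "scene" or "side" or "wrist"; returns a dict with "pixels" (480x640x3 uint8, red, green, blue), "intrinsics" (3x3 intrinsics, pixels), "R" (3x3) and "t" (3): a world point X has camera coordinates R X + t. Camera axes: x right, y down, z forward; pixel columns grow to the right and rows downward; lengths in m; the calibration is good to about 2 mm. A picture is of the moment at which its call begins. There is no depth.
- robot.job_done(): hands the job in, once; it reports no verdict.
The state is a dict: "clock": time; "joints": joint angles; "joint_vel": joint speeds; "joint_torque": joint torques, N m; "tool_pos": TCP position; "tool_rot": TCP orientation; "ft_force": force on the tool from outside, world axes, zero at the start; "wrist_torque": the same for the moment, N m; "width": finger opening in m.
Only numpy, scipy, OpenCV 4.12 (cv2) and the standard library are available. Lean on these libraries where they do the work, as an engineer would, in place of code of your own. Each camera call takes 0.05 s, during which the arm holds its last target.

## Working session

There is one attempt and no reset: what is moved stays moved. The work goes in short steps, Python scripts to look and compute and a tool call to move; the robot and the scene stay as the last step left them, time stands still between calls to the robot, and variables do not carry over. Pictures are saved under pics/ and viewed, and the job is handed in when it is done.

Besides the shell and the picture viewer there is one more tool, called in YAML: its name, and indented under it one key for each argument. servo_tool: Moves the arm, as the interface text tells. Its arguments: {"type":"object","properties":{"plan":{"type":"array"},"newtons":{"type":"number"}},"required":["plan"]}

```bash
mkdir -p pics; cat > h.py <<'E'
import numpy as np, cv2, pickle
from cell import robot, snapshot
def snap(name,tag):
    s=snapshot(name); cv2.imwrite(f'pics/{tag}.png',cv2.cvtColor(s['pixels'],cv2.COLOR_RGB2BGR))
    pickle.dump({k:np.array(v) for k,v in s.items()},open(f'pics/{tag}.pkl','wb')); return s
def load(tag): return pickle.load(open(f'pics/{tag}.pkl','rb'))
def w(s,u,v,z):
    K,R,t=map(np.array,(s['intrinsics'],s['R'],s['t'])); c=-R.T@t; d=R.T@np.linalg.inv(K)@[u,v,1]
    return c+d*(z-c[2])/d[2]
def p(s,X):
    K,R,t=map(np.array,(s['intrinsics'],s['R'],s['t'])); q=K@(R@np.array(X)+t); return q[:2]/q[2]
E
python3 - <<'E'
from h import *
for n in ['scene','side','wrist']:
    s=snap(n,n+'0'); print(n,-np.array(s['R']).T@s['t'])
o=robot.observe(); print(o); print(robot.tip_extent)
E
```

```text
scene [ 0.43168235 -0.69142906  1.04306398]
side [1.17084218 0.02191889 0.73196139]
wrist [0.18618367 0.60171456 0.37321038]
{'clock': 0.15, 'joints': array([-1.04048176,  0.5081914 , -0.23753577,  1.50088147,  0.12571646,
        1.14887477, -0.15479502]), 'joint_vel': array([-4.83248241e-04, -1.46607780e-03, -1.00255866e-03, -6.27698962e-04,
       -2.73087158e-05,  1.07964360e-04, -9.67499578e-05]), 'joint_torque': array([-2.91148310e-03, -6.21014071e+01, -2.18967117e+00, -2.49843818e+01,
        1.25333192e-02,  9.21524857e-03, -4.49958918e-05]), 'tool_pos': array([0.25752565, 0.56911881, 0.2556077 ]), 'tool_rot': array([ 0.33213779,  1.54525554, -0.33425861]), 'ft_force': array([-0.23062482,  1.05244879,  0.47870811]), 'wrist_torque': array([-0.01998243, -0.02759612,  0.00061832]), 'width': 0.08544590313682818}
0.025
```

View pics/scene0.png

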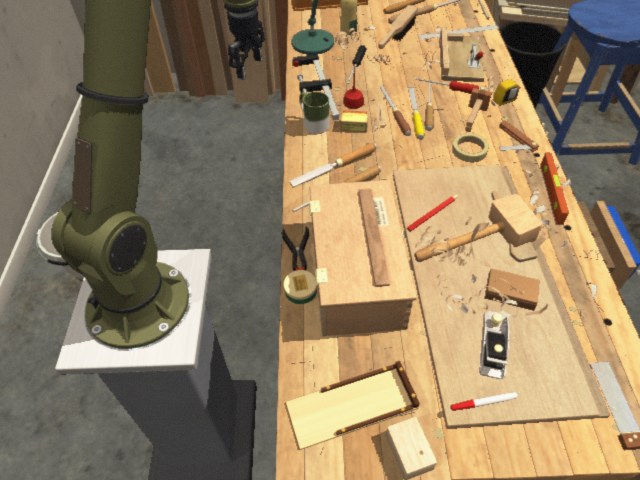

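View pics/side0.png

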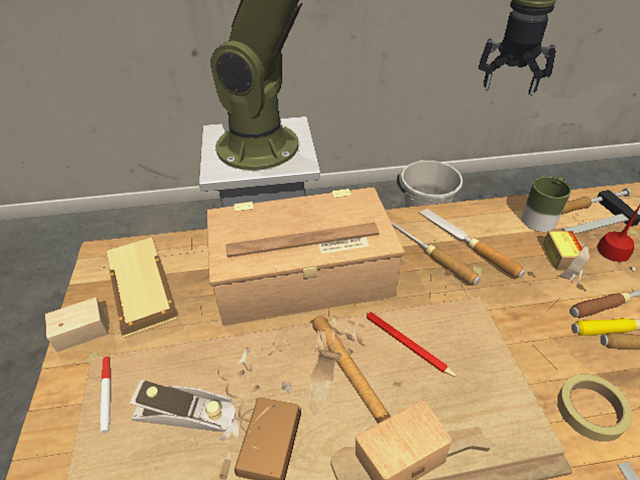

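View pics/wrist0.png

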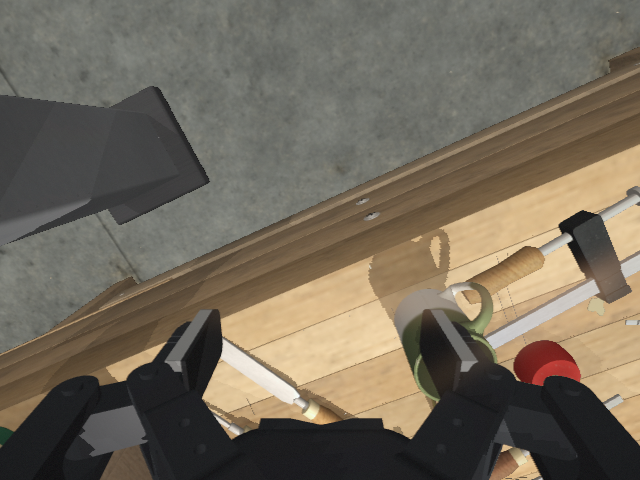

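The wide chisel is the one on the robot's left: in the side view it runs from about (425,212) to (520,272), and in the scene view from (292,183) to (374,149). The narrow one lies next to the box. The tray is at scene (350,405). I'll zoom in for accurate pixels.

```bash
python3 - <<'E'
import cv2
def crop(t,x0,y0,x1,y1,f):
    im=cv2.imread(f'pics/{t}.png')[y0:y1,x0:x1]
    im=cv2.resize(im,None,fx=f,fy=f,interpolation=cv2.INTER_CUBIC)
    for x in range(x0-x0%20+20,x1,20): cv2.putText(im,str(x),((x-x0)*f,10),0,.35,(255,0,0),1); cv2.line(im,((x-x0)*f,12),((x-x0)*f,18),(255,0,0),1)
    for y in range(y0-y0%20+20,y1,20): cv2.putText(im,str(y),(0,(y-y0)*f),0,.35,(255,0,0),1); cv2.line(im,(24,(y-y0)*f),(30,(y-y0)*f),(255,0,0),1)
    cv2.imwrite(f'pics/{t}_c{x0}.png',im)
crop('side0',380,190,540,300,5)
crop('scene0',280,130,400,220,6)
crop('side0',90,220,190,340,5)
crop('scene0',275,350,435,460,5)
E
```

```text
(no output)
```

View pics/side0_c380.png

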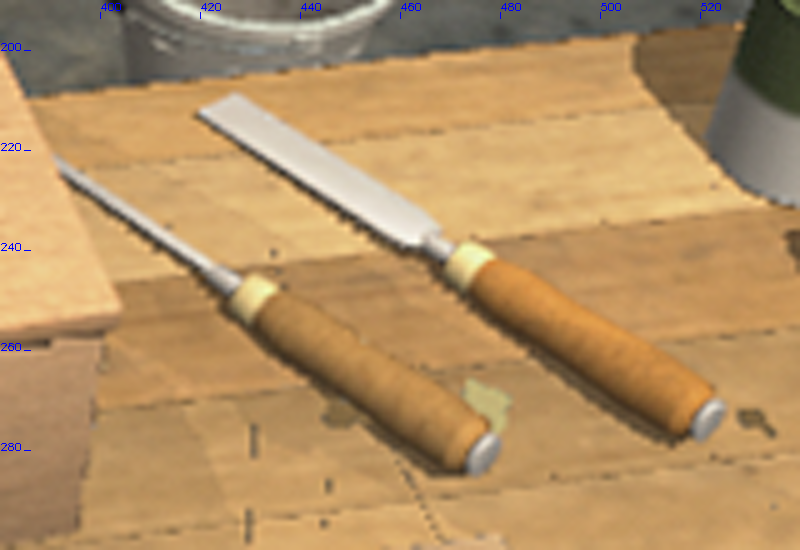

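View pics/scene0_c280.png

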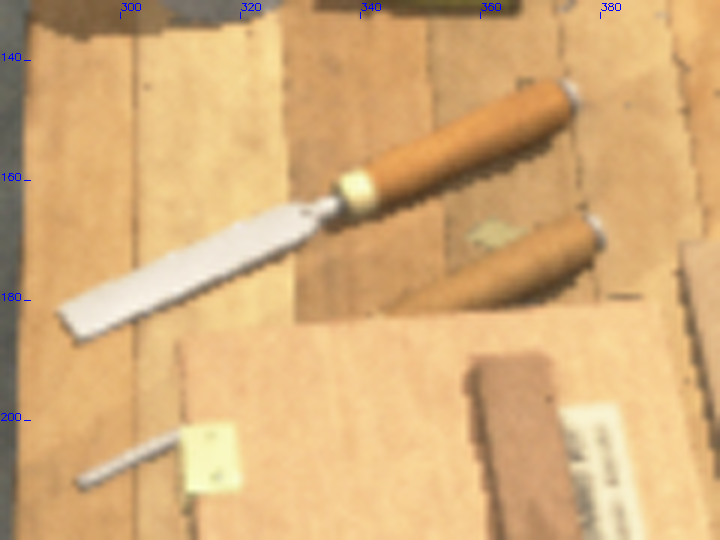

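View pics/side0_c90.png

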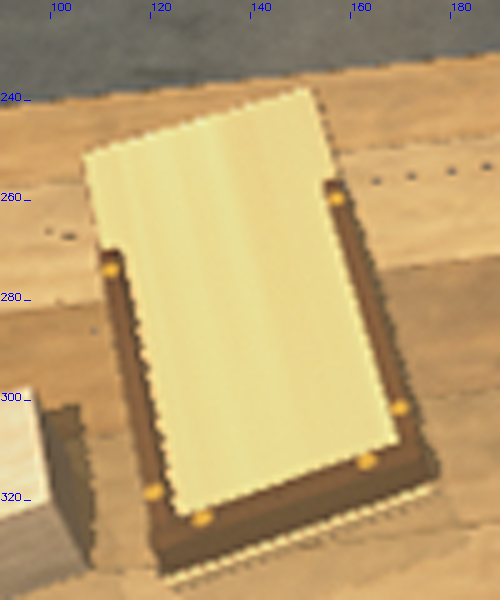

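View pics/scene0_c275.png

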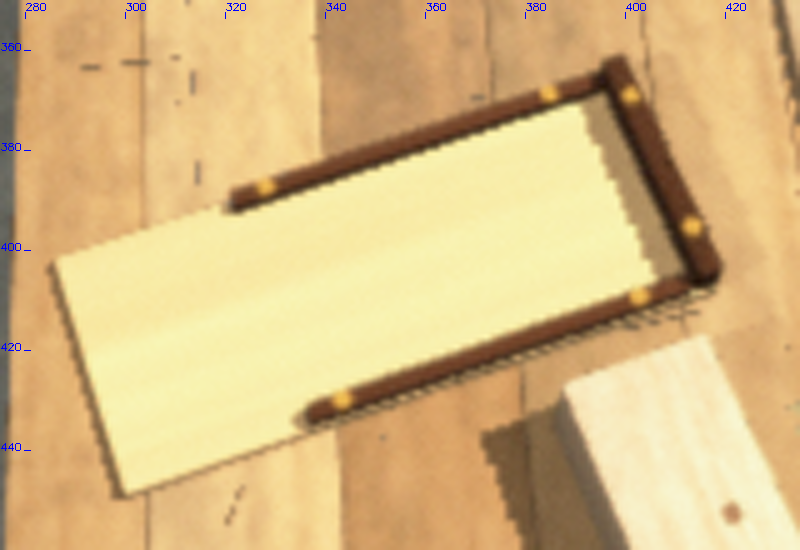

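```bash
python3 - <<'E'
from h import *
a=load('side0');b=load('scene0')
print('edge',w(a,423.7,211,.002),w(b,291.5,184.7,.002))
print('butt',w(a,521,274,.014),w(b,375,146,.014))
print('ferrule',w(a,473,243,.014),w(b,339,161.5,.014))
print('narrow butt',w(a,477,281,.014),w(b,379.3,168.5,.014))
print('narrow ferr',w(a,431,250,.014)); print('narrow edge',w(b,292.5,211.5,.002))
for s,pts in((a,[(107,251),(152,238),(176,317),(122,337)]),(b,[(286,402.5),(299,449)])):
  for q in pts: print('tray',w(s,*q,.008))
for q in [(126,323),(169,308)]: print('inner far corner side',w(a,*q,.008))
for q in [(396,361),(417,405)]: print('bar top far', w(b,*q,.028))
# box
print('boxtop side', [w(a,*q,.141)[:2].round(3) for q in [(208,208),(379,191),(402,251),(216,281)]])
print('boxtop scene', [w(b,*q,.141)[:2].round(3) for q in [(316,187),(393,181),(413,298),(320,333)]])
from scipy.spatial.transform import Rotation as Ro
print(Ro.from_rotvec(robot.observe()['tool_rot']).as_matrix().round(3))
E
```

```text
edge [0.35644842 0.37864075 0.002     ] [0.35572154 0.37183352 0.002     ]
butt [0.59201676 0.50718089 0.014     ] [0.59989503 0.50905264 0.014     ]
ferrule [0.49057727 0.44558194 0.014     ] [0.4913863  0.44721545 0.014     ]
narrow butt [0.59589698 0.41237578 0.014     ] [0.60323509 0.41270093 0.014     ]
narrow ferr [0.49675954 0.34923595 0.014     ]
narrow edge [0.35924771 0.270548   0.002     ]
tray [ 0.3815597  -0.34491976  0.008     ]
tray [ 0.35491601 -0.25178184  0.008     ]
tray [ 0.58749026 -0.18152979  0.008     ]
tray [ 0.61833827 -0.2766133   0.008     ]
tray [ 0.35040386 -0.25817379  0.008     ]
tray [ 0.3766166  -0.35121405  0.008     ]
inner far corner side [ 0.58697927 -0.27411893  0.008     ]
inner far corner side [ 0.56332491 -0.19664785  0.008     ]
bar top far [ 0.57953642 -0.18572075  0.028     ]
bar top far [ 0.6097718  -0.28151155  0.028     ]
boxtop side [array([ 0.434, -0.102]), array([0.437, 0.241]), array([0.61, 0.24]), array([ 0.629, -0.084])]
boxtop scene [array([0.425, 0.219]), array([0.611, 0.231]), array([ 0.613, -0.105]), array([ 0.424, -0.178])]
[[-0.001  0.412  0.911]
 [-0.001  0.911 -0.412]
 [-1.    -0.001  0.   ]]
```

```bash
cat >> h.py <<'E'
from scipy.spatial.transform import Rotation as Ro
def plan(pos,yaw,n,g,turn_total=None,start=None,rowmode='pre'):
    """pos target TCP, yaw = desired world angle (deg) of tool z; tool x down. interpolated; prints rows"""
    o=robot.observe()
    p0=np.array(o['tool_pos']);M0=Ro.from_rotvec(o['tool_rot']).as_matrix()
    y=np.radians(yaw); Mt=np.c_[[0,0,-1],np.cross([np.cos(y),np.sin(y),0],[0,0,-1]),[np.cos(y),np.sin(y),0]]
    y0=np.arctan2(M0[1,2],M0[0,2]); d=(turn_total if turn_total is not None else (y-y0+np.pi)%(2*np.pi)-np.pi)
    if turn_total is not None: d=np.radians(turn_total)
    print('from',p0.round(4),np.degrees(y0).round(2),'tilt',M0[:,0].round(3),'turn deg',np.degrees(d).round(1))
    M=M0.copy();P=p0.copy();rows=[]
    Rl=Ro.from_rotvec
    for k in range(1,n+1):
        Pk=p0+(np.array(pos)-p0)*k/n
        Mk=Rl([0,0,d*k/n]).as_matrix()@(M0 if k<n else M0)
        if k==n: Mk=Mt
        s=M.T@(Pk-P)*100; r=Ro.from_matrix(M.T@Mk).as_rotvec()
        s=s.round(2);r=r.round(3); P=P+M@s/100; M=M@Rl(r).as_matrix()
        rows.append([*map(float,s),*map(float,r),g])
    for i in range(0,n,8): print([rows[i:i+8]])
    print('end',P.round(4)); return rows
E
python3 - <<'E'
from h import *
a=load('side0');b=load('scene0')
for n,s,q,z in [('mug base',a,(540,228),0),('mug top',a,(550,182),.1),('mug top scene',b,(315,100),.1),('match',a,(560,265),0),('match',a,(552,235),.03),('bottle/red',a,(615,255),0)]: print(n,w(s,*q,z).round(3))
plan([.5155,.4633,.15],28.7,8,1)
E
```

```text
mug base [0.455 0.622 0.   ]
mug top [0.416 0.633 0.1  ]
mug top scene [0.429 0.622 0.1  ]
match [0.57  0.608 0.   ]
match [0.509 0.612 0.03 ]
bottle/red [ 0.561  0.739 -0.   ]
from [0.2575 0.5691 0.2556] -24.34 tilt [-0.001 -0.001 -1.   ] turn deg 53.0
[[[1.32, 0.13, 3.48, -0.116, -0.0, 0.0, 1], [1.32, -0.28, 3.48, -0.115, -0.0, -0.0, 1], [1.32, -0.68, 3.42, -0.116, -0.0, -0.0, 1], [1.32, -1.06, 3.31, -0.116, -0.001, -0.0, 1], [1.32, -1.45, 3.18, -0.116, 0.0, -0.0, 1], [1.33, -1.8, 2.98, -0.115, 0.0, -0.0, 1], [1.32, -2.13, 2.76, -0.116, -0.0, -0.0, 1], [1.32, -2.43, 2.49, -0.116, -0.0, 0.001, 1]]]
end [0.5155 0.4633 0.15  ]
```

servo_tool:
  plan:
    - [[1.3,0.1,3.5,-0.116,0,0,1],[1.3,-0.3,3.5,-0.116,0,0,1],[1.3,-0.7,3.4,-0.116,0,0,1],[1.3,-1.1,3.3,-0.116,0,0,1],[1.3,-1.4,3.2,-0.116,0,0,1],[1.3,-1.8,3.0,-0.116,0,0,1],[1.3,-2.1,2.8,-0.116,0,0,1],[1.3,-2.4,2.5,-0.116,0,0,1]]
  newtons: 80

```text
clock: 0.82
tool_pos: [0.5177, 0.463, 0.1513]
tool_rot: [-0.399, 1.534, 0.399]
ft_force: [0.3, 0.6, 0.6]
width: 0.0854
```

servo_tool:
  plan:
    - [[0,0,0,0,0,0,1],[0,0,0,0,0,0,1]]

```text
clock: 0.98
tool_pos: [0.5187, 0.461, 0.15]
tool_rot: [-0.392, 1.538, 0.388]
ft_force: [-1.0, 0.1, -0.1]
width: 0.0851
```

```bash
python3 - <<'E'
from h import *
o=robot.observe(); print(o['clock'],o['joints'].round(3),o['ft_force'])
b=snap('wrist','wrist1')
plan([.5155,.4633,.05],28.7,4,1)
E
```

```text
0.9833 [-0.525  0.726 -0.442  1.43   0.332  1.063  1.036] [-1.03384245  0.10017128 -0.08905158]
from [0.5166 0.4631 0.1511] 28.65 tilt [-0.002 -0.001 -1.   ] turn deg 0.0
[[[2.53, 0.02, -0.02, -0.0, 0.0, -0.0, 1], [2.53, 0.01, -0.02, -0.0, 0.0, -0.0, 1], [2.53, 0.02, -0.01, -0.001, 0.0, -0.0, 1], [2.52, 0.02, -0.02, 0.0, -0.002, -0.0, 1]]]
end [0.5155 0.4633 0.05  ]
```

View pics/wrist1.png

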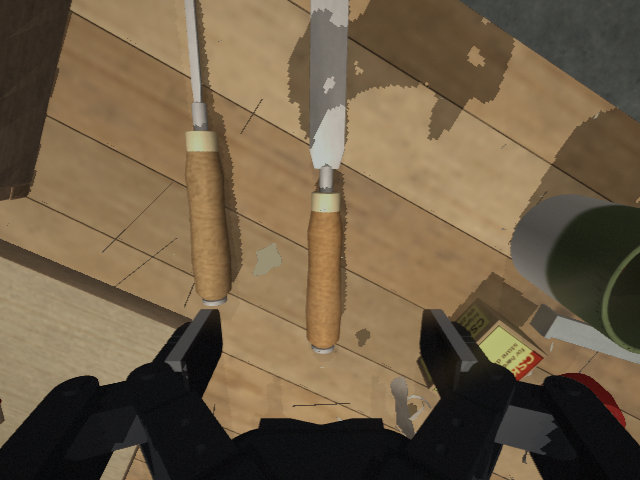

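The wrist view shows the wide chisel's ferrule at (326,203), its butt at (321,350) and its blade going straight up the picture. The narrow chisel is on the left, butt at (213,300), and a finger clears it.

```bash
python3 - <<'E'
from h import *
b=load('wrist1')
f=w(b,325.5,202,.014); t=w(b,321.5,350,.014); nb=w(b,214,302,.014); nf=w(b,201.5,141,.014)
d=(t-f)[:2]; L=np.hypot(*d); print(f,t,L,np.degrees(np.arctan2(d[1],d[0]))); d/=L
print('grip',t[:2]-.093*d, 'neck', w(b,329,20,.003), 'narrow',nb,nf)
for X in ([.5155,.4633,.014],[.5155,.4633,.028]): print(p(b,X))
o=robot.observe()
M=Ro.from_rotvec(o['tool_rot']).as_matrix()
print(p(b,o['tool_pos']+M[:,0]*.006), p(b,o['tool_pos']+M[:,0]*.14))
E
```

```text
[0.490152   0.44874236 0.014     ] [0.60402717 0.50737088 0.014     ] 0.12808144807561458 27.2416308855927
grip [0.52134236 0.46480069] neck [0.38322389 0.3928124  0.003     ] narrow [0.60610922 0.40837614 0.014     ] [0.49392575 0.35085416 0.014     ]
[326.22425077 239.60781578]
[326.45817495 245.11924869]
[328.47463764 334.3006701 ] [325.31657317 239.34693276]
```

servo_tool:
  plan:
    - [[3.0,0,0,0.003,0,0,1],[3.0,0,0,0.003,0,0,1],[3.0,0,0,0.003,0,0,1],[2.2,0,0,0.003,0,0,1],[1.0,0,0,0,0,0,1],[0,0,0,0,0,0,1],[0,0,0,0,0,0,1]]

```text
clock: 1.62
tool_pos: [0.5154, 0.4654, 0.0312]
tool_rot: [-0.385, 1.536, 0.387]
ft_force: [-1.3, -0.5, -0.0]
width: 0.0855
```

```bash
python3 - <<'E'
from h import *
b=snap('wrist','wrist2');b=snap('side','side2')
plan([.5165,.4635,.028],28,1,1)
E
```

```text
from [0.5165 0.4655 0.0324] 28.17 tilt [ 0.002  0.002 -1.   ] turn deg -0.2
[[[0.44, -0.18, -0.1, 0.003, 0.003, -0.001, 1]]]
end [0.5165 0.4635 0.028 ]
```

View pics/wrist2.png

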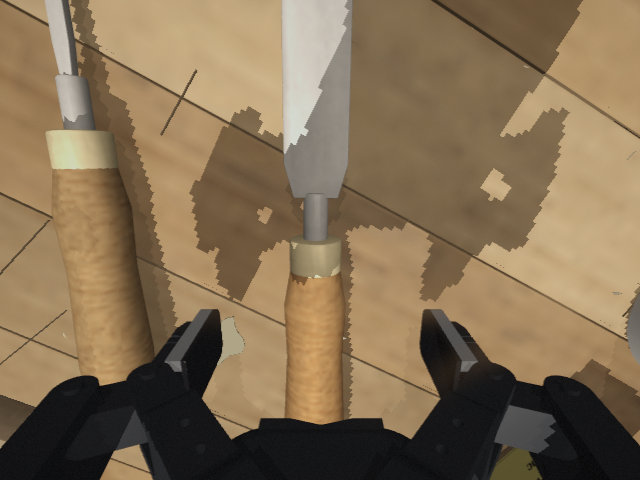

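View pics/side2.png

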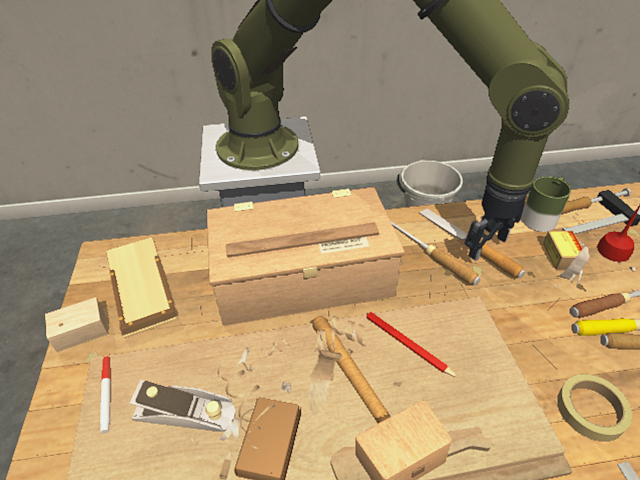

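The open fingers straddle the wide handle: it's near column 317, between the pads at about 210 and 435. The narrow chisel is clear to the left. Closing now.

servo_tool:
  plan:
    - [[0.3,-0.1,0,0,0,0,1],[0,0,0,0,0,0,-1],[0,0,0,0,0,0,-1],[0,0,0,0,0,0,-1],[0,0,0,0,0,0,-1],[0,0,0,0,0,0,-1],[0,0,0,0,0,0,-1],[0,0,0,0,0,0,-1]]
  newtons: 90

```text
clock: 2.38
tool_pos: [0.5168, 0.4633, 0.0279]
tool_rot: [-0.385, 1.536, 0.385]
ft_force: [-0.1, -1.8, 5.3]
width: 0.0243
```

servo_tool:
  plan:
    - [[0,0,0,0,0,0,-1],[0,0,0,0,0,0,-1],[0,0,0,0,0,0,-1]]

```text
clock: 2.63
tool_pos: [0.5169, 0.4633, 0.0279]
tool_rot: [-0.385, 1.536, 0.385]
ft_force: [-0.6, -1.4, 6.6]
width: 0.0246
```

servo_tool:
  plan:
    - [[-1,0,0,0,0,0,-1],[-2,0,0,0,0,0,-1],[-3,0,0,0,0,0,-1],[-4,0,0,0,0,0,-1],[-4,0,0,0,0,0,-1],[-4,0,0,0,0,0,-1],[-3,0,0,0,0,0,-1],[-2,0,0,0,0,0,-1]]

```text
clock: 3.3
tool_pos: [0.5168, 0.4639, 0.2617]
tool_rot: [-0.383, 1.533, 0.387]
ft_force: [0.1, -0.0, -3.1]
width: 0.0242
```

servo_tool:
  plan:
    - [[-2,0,0,0,0,0,-1],[-1,0,0,0,0,0,-1],[0,0,0,0,0,0,-1]]

```text
clock: 3.55
tool_pos: [0.517, 0.4639, 0.2899]
tool_rot: [-0.383, 1.533, 0.387]
ft_force: [0.4, 0.8, -2.8]
width: 0.0242
```

```bash
python3 - <<'E'
from h import *
b=snap('wrist','wrist3');b=snap('side','side3');b=snap('scene','scene3')
o=robot.observe(); print(o['joints'].round(3),o['width'],o['ft_force'],o['wrist_torque'])
E
```

```text
[-0.527  0.626 -0.469  1.238  0.275  1.342  1.081] 0.02455768683969216 [-0.81734771 -0.54941127 -2.57566891] [ 0.07341288 -0.13486736  0.01540853]
```

View pics/wrist3.png

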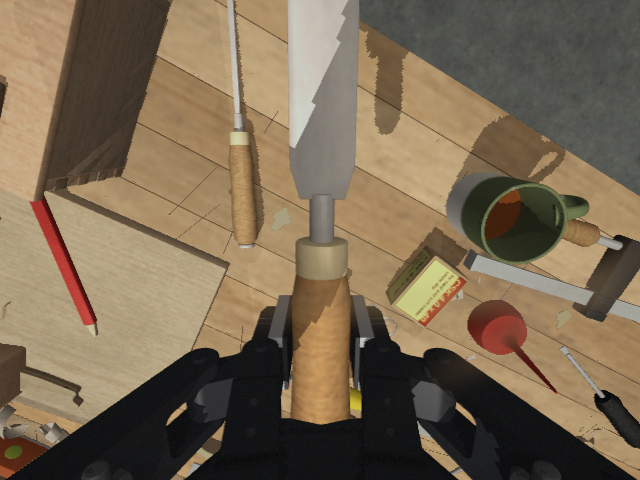

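View pics/side3.png

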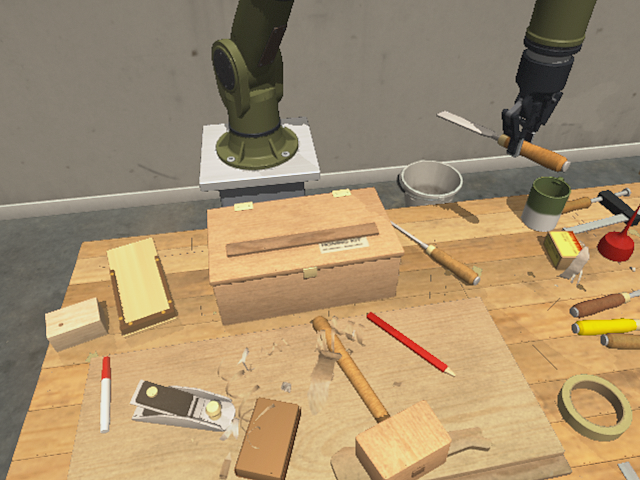

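View pics/scene3.png

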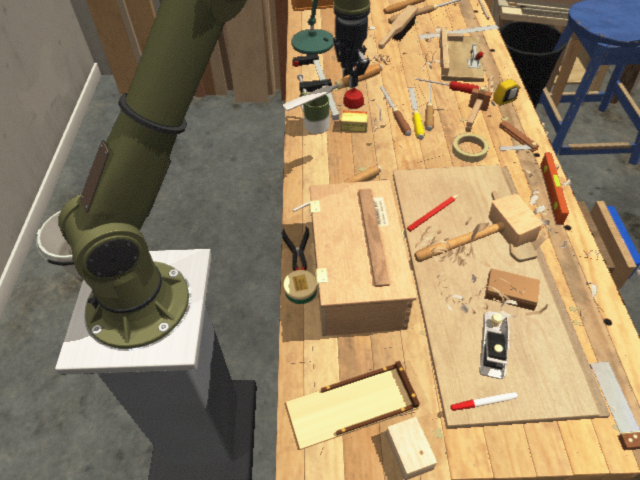

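Held level and not slipped. The narrow chisel hasn't moved (side view butt at (477,281)). Now planning the carry over the box.

```bash
python3 - <<'E'
from h import *
plan([.3905,-.293,.28],196.8,32,-1,turn_total=-191.4)
E
```

```text
from [0.5163 0.4627 0.2855] 28.16 tilt [-0.002 -0.002 -1.   ] turn deg -191.4
[[[0.02, -1.9, -1.46, 0.104, 0.0, 0.0, -1], [0.02, -2.03, -1.26, 0.105, 0.0, 0.001, -1], [0.03, -2.16, -1.03, 0.104, 0.0, -0.0, -1], [0.02, -2.26, -0.81, 0.105, 0.0, -0.0, -1], [0.02, -2.32, -0.56, 0.104, 0.0, 0.0, -1], [0.02, -2.38, -0.32, 0.104, 0.001, 0.0, -1], [0.02, -2.39, -0.08, 0.105, -0.0, 0.001, -1], [0.02, -2.39, 0.18, 0.104, -0.0, 0.0, -1]]]
[[[0.01, -2.35, 0.43, 0.105, -0.0, 0.0, -1], [0.02, -2.3, 0.67, 0.104, -0.0, 0.001, -1], [0.02, -2.22, 0.9, 0.104, 0.0, -0.0, -1], [0.01, -2.11, 1.13, 0.105, 0.0, 0.0, -1], [0.02, -1.98, 1.35, 0.104, 0.0, 0.0, -1], [0.02, -1.83, 1.54, 0.104, 0.0, 0.001, -1], [0.01, -1.66, 1.73, 0.105, 0.0, -0.0, -1], [0.01, -1.47, 1.89, 0.104, 0.0, 0.0, -1]]]
[[[0.02, -1.27, 2.03, 0.105, 0.001, 0.0, -1], [0.01, -1.04, 2.15, 0.104, -0.0, 0.001, -1], [0.01, -0.82, 2.25, 0.104, -0.0, -0.0, -1], [0.01, -0.58, 2.33, 0.105, -0.0, 0.0, -1], [0.01, -0.33, 2.37, 0.104, -0.0, 0.0, -1], [0.01, -0.08, 2.39, 0.105, 0.0, 0.001, -1], [0.02, 0.16, 2.39, 0.104, 0.0, -0.0, -1], [0.01, 0.42, 2.36, 0.104, 0.0, 0.0, -1]]]
[[[0.01, 0.65, 2.3, 0.105, 0.0, 0.0, -1], [0.01, 0.9, 2.22, 0.104, 0.0, 0.001, -1], [0.01, 1.12, 2.11, 0.105, 0.001, -0.0, -1], [0.01, 1.33, 1.99, 0.104, -0.0, 0.0, -1], [0.01, 1.54, 1.84, 0.104, -0.0, 0.001, -1], [0.01, 1.72, 1.67, 0.105, -0.0, -0.0, -1], [0.01, 1.88, 1.48, 0.104, -0.0, 0.0, -1], [0.02, 2.02, 1.27, 0.104, -0.003, 0.001, -1]]]
end [ 0.3905 -0.293   0.28  ]
```

servo_tool:
  plan:
    - [[0,-1.9,-1.5,0.104,0,0,-1],[0,-2.0,-1.3,0.104,0,0,-1],[0,-2.2,-1.0,0.104,0,0,-1],[0,-2.3,-0.8,0.104,0,0,-1],[0,-2.3,-0.6,0.104,0,0,-1],[0,-2.4,-0.3,0.104,0,0,-1],[0,-2.4,-0.1,0.104,0,0,-1],[0,-2.4,0.2,0.104,0,0,-1]]

```text
clock: 4.37
tool_pos: [0.4839, 0.2716, 0.2855]
tool_rot: [0.27, 1.556, -0.273]
ft_force: [-0.1, -0.0, -2.4]
width: 0.024
```

servo_tool:
  plan:
    - [[0,-2.3,0.4,0.104,0,0,-1],[0,-2.3,0.7,0.104,0,0,-1],[0,-2.2,0.9,0.104,0,0,-1],[0,-2.1,1.1,0.104,0,0,-1],[0,-2.0,1.3,0.104,0,0,-1],[0,-1.8,1.5,0.104,0,0,-1],[0,-1.7,1.7,0.104,0,0,-1],[0,-1.5,1.9,0.104,0,0,-1]]

```text
clock: 5.03
tool_pos: [0.4519, 0.0842, 0.2858]
tool_rot: [0.914, 1.372, -0.917]
ft_force: [0.9, -0.1, -2.9]
width: 0.0244
```

```bash
python3 - <<'E'
from h import *
o=robot.observe(); print(o['clock'],o['joints'].round(3),o['width'],o['ft_force'])
plan([.3905,-.293,.28],196.8,16,-1)
E
```

```text
5.0333 [-0.201  0.222 -0.046  1.862  0.012  1.061  0.142] 0.024431937149589487 [ 0.93248557 -0.09835403 -2.9407612 ]
from [0.4519 0.0842 0.2858] -67.49 tilt [-0.003 -0.001 -1.   ] turn deg -95.7
[[[0.04, -1.26, 2.03, 0.104, 0.0, 0.0, -1], [0.04, -1.04, 2.15, 0.105, 0.001, 0.0, -1], [0.04, -0.8, 2.25, 0.104, -0.0, 0.0, -1], [0.03, -0.57, 2.32, 0.105, 0.0, 0.0, -1], [0.04, -0.33, 2.37, 0.104, 0.001, 0.0, -1], [0.04, -0.08, 2.38, 0.104, -0.0, 0.0, -1], [0.03, 0.18, 2.38, 0.105, 0.0, 0.0, -1], [0.03, 0.42, 2.36, 0.104, 0.001, 0.0, -1]]]
[[[0.04, 0.66, 2.29, 0.105, -0.0, 0.0, -1], [0.03, 0.9, 2.22, 0.104, 0.0, 0.0, -1], [0.03, 1.12, 2.1, 0.104, 0.001, 0.0, -1], [0.03, 1.34, 1.98, 0.105, 0.0, 0.001, -1], [0.03, 1.54, 1.83, 0.104, 0.0, -0.0, -1], [0.04, 1.71, 1.66, 0.105, 0.001, -0.0, -1], [0.03, 1.89, 1.47, 0.104, -0.0, -0.0, -1], [0.03, 2.02, 1.27, 0.104, -0.0, 0.003, -1]]]
end [ 0.3905 -0.293   0.28  ]
```

servo_tool:
  plan:
    - [[0,-1.3,2.0,0.104,0,0,-1],[0,-1.0,2.2,0.104,0,0,-1],[0,-0.8,2.2,0.104,0,0,-1],[0,-0.6,2.3,0.104,0,0,-1],[0,-0.3,2.4,0.104,0,0,-1],[0,-0.1,2.4,0.104,0,0,-1],[0,0.2,2.4,0.104,0,0,-1],[0,0.4,2.4,0.104,0,0,-1]]

```text
clock: 5.7
tool_pos: [0.422, -0.1048, 0.286]
tool_rot: [1.523, 0.97, -1.527]
ft_force: [-0.1, 0.5, -2.4]
width: 0.0242
```

servo_tool:
  plan:
    - [[0,0.7,2.3,0.104,0,0,-1],[0,0.9,2.2,0.104,0,0,-1],[0,1.1,2.1,0.104,0,0,-1],[0,1.3,2.0,0.104,0,0,-1],[0,1.5,1.8,0.104,0,0,-1],[0,1.7,1.7,0.104,0,0,-1],[0,1.9,1.5,0.104,0,0,-1],[0,2.0,1.3,0.104,0,0,-1]]

```text
clock: 6.37
tool_pos: [0.3921, -0.293, 0.2858]
tool_rot: [2.058, 0.313, -2.064]
ft_force: [0.1, -0.3, -2.8]
width: 0.0244
```

servo_tool:
  plan:
    - [[2,0,0,0,0,0,-1],[3.5,0,0,0,0,0,-1],[3.5,0,0,0,0,0,-1],[3,0,0,0,0,0,-1],[2,0,0,0,0,0,-1],[1,0,0,0,0,0,-1],[0,0,0,0,0,0,-1]]

```text
clock: 6.95
tool_pos: [0.391, -0.2908, 0.1338]
tool_rot: [2.053, 0.321, -2.066]
ft_force: [0.3, -0.3, -2.7]
width: 0.0242
```

```bash
python3 - <<'E'
from h import *
o=robot.observe(); print(o['clock'],o['joints'].round(3),o['width'],o['ft_force'])
for n in ('wrist','side','scene'): snap(n,n+'4')
plan([.3905,-.293,.05],196.8,3,-1)
E
```

```text
6.95 [ 0.322  0.474  0.385  2.02  -0.267  0.703 -0.391] 0.02423849200520483 [ 0.28721828 -0.32554363 -2.73972189]
from [ 0.393  -0.2925  0.1373] -162.55 tilt [-0.001  0.    -1.   ] turn deg -0.6
[[[2.91, -0.01, 0.08, 0.004, 0.0, -0.0, -1], [2.91, -0.0, 0.08, 0.004, 0.0, -0.0, -1], [2.91, -0.01, 0.08, 0.003, 0.001, 0.0, -1]]]
end [ 0.3905 -0.293   0.05  ]
```

View pics/side4.png

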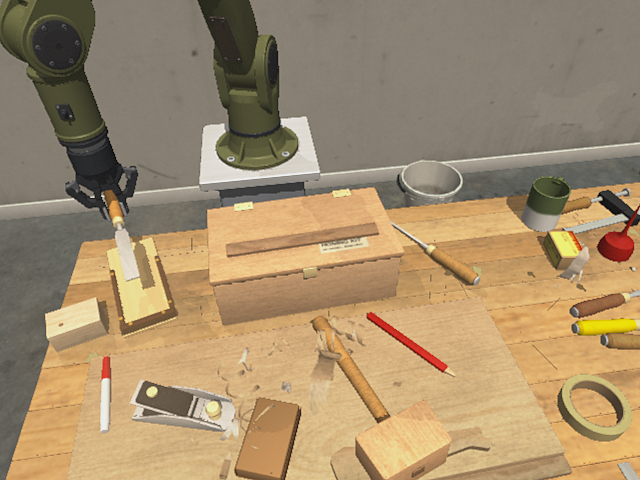

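View pics/scene4.png

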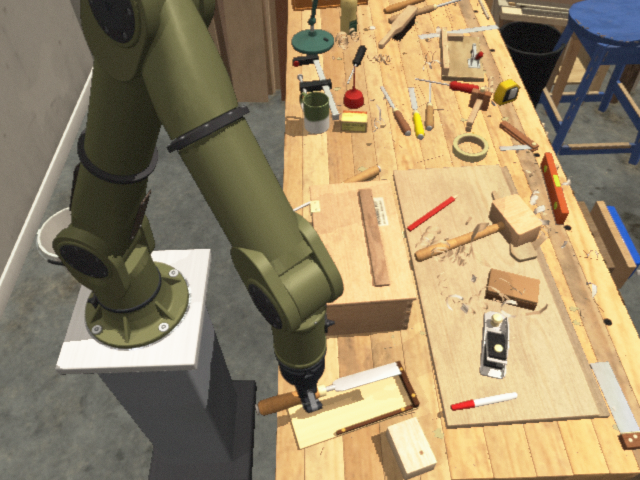

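View pics/wrist4.png

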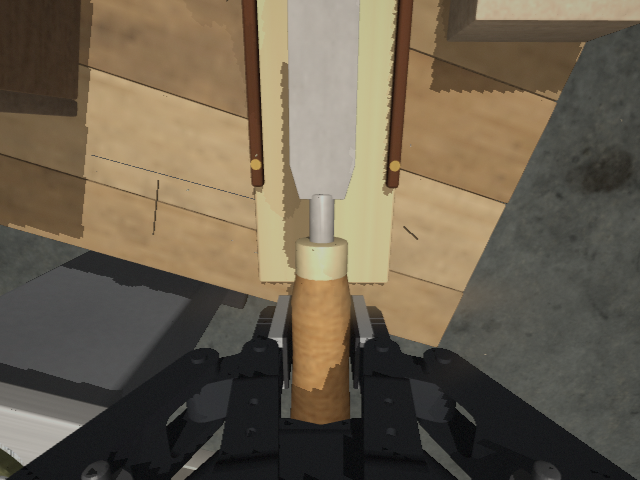

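```bash
python3 - <<'E'
import cv2
def crop(t,x0,y0,x1,y1,f):
    im=cv2.imread(f'pics/{t}.png')[y0:y1,x0:x1]
    im=cv2.resize(im,None,fx=f,fy=f,interpolation=cv2.INTER_CUBIC)
    for x in range(x0-x0%20+20,x1,20): cv2.putText(im,str(x),((x-x0)*f,10),0,.35,(255,0,0),1); cv2.line(im,((x-x0)*f,12),((x-x0)*f,18),(255,0,0),1)
    for y in range(y0-y0%20+20,y1,20): cv2.putText(im,str(y),(0,(y-y0)*f),0,.35,(255,0,0),1); cv2.line(im,(24,(y-y0)*f),(30,(y-y0)*f),(255,0,0),1)
    return im
a=crop('side4',90,190,180,340,4);b=crop('scene4',320,350,430,450,4)
import numpy as np
c=np.zeros((600,800,3),np.uint8); c[:a.shape[0],:360]=a; c[:400,360:800]=b
cv2.imwrite('pics/crop4.png',c)
E
```

```text
(no output)
```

View pics/crop4.png

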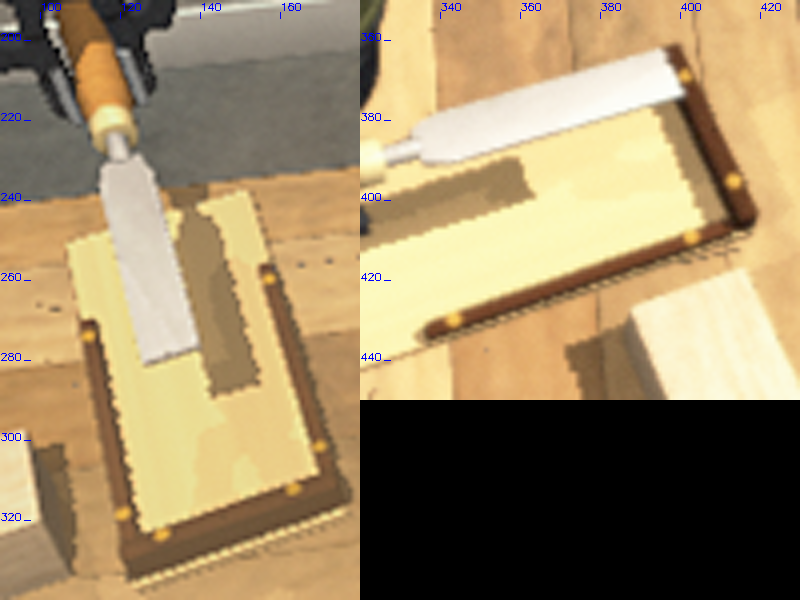

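```bash
python3 - <<'E'
from h import *
a=load('side4');b=load('scene4')
Ps=[np.array(s['intrinsics'])@np.c_[s['R'],s['t']] for s in (a,b)]
def tri(u,v):
    X=cv2.triangulatePoints(*Ps,np.array(u,float),np.array(v,float))[:,0];return X[:3]/X[3]
E=tri((132.5,279),(398.3,368)); F=tri((117,219.5),(333,384)) # edge
print('edge',E)
for z in (.1,.11,.12): print(z,w(a,132.5,279,z),w(b,398.3,368,z))
# tray, refine: lsq fit of pose to known corners
from scipy.optimize import least_squares
obs=[(a,(107,251),(-.125,-.05,.008)),(a,(152,238),(-.125,.05,.008)),(b,(286,402.5),(-.125,.05,.008)),(b,(299,449),(-.125,-.05,.008)),
(a,(126,323),(.113,-.042,.028)),(a,(169,308),(.113,.042,.028)),(b,(396,361),(.125,.05,.028)),(b,(417,405),(.125,-.05,.028)),(a,(176,317),(.125,.05,.008)),(a,(122,337),(.125,-.05,.008))]
def T(x,q): c,s=np.cos(x[2]),np.sin(x[2]); return np.array([x[0]+c*q[0]-s*q[1],x[1]+s*q[0]+c*q[1],q[2]])
r=least_squares(lambda x:np.concatenate([p(s,T(x,q))-np.array(uv) for s,uv,q in obs]),[.482,-.265,.29],loss='soft_l1')
print('tray',r.x,np.degrees(r.x[2]),r.fun.reshape(-1,2).round(1).tolist() if len(r.fun)==20 else '')
x=r.x;c,s=np.cos(x[2]),np.sin(x[2])
inv=lambda X:(np.array([[c,s],[-s,c]])@(np.array(X)[:2]-x[:2])).round(4)
o=robot.observe()
print('edge in tray',inv(E),'tcp in tray',inv(o['tool_pos']),o['tool_pos'])
b=load('wrist4')
print('wrist axis pts ferrule/blade in tray', inv(w(b,322,240,.12)),inv(w(b,325,20,.115)))
print('tray inner strips/near corners', inv(w(b,260,283,.008)),inv(w(b,390,283,.008)))
E
```

```text
edge [ 0.57017954 -0.23811801  0.10584651]
0.1 [ 0.56315521 -0.23968556  0.1       ] [ 0.57174552 -0.23635374  0.1       ]
0.11 [ 0.5727711 -0.235546   0.11     ] [ 0.57026033 -0.24117924  0.11      ]
0.12 [ 0.58238698 -0.23140644  0.12      ] [ 0.56877514 -0.24600474  0.12      ]
tray [ 0.48221142 -0.26573624  0.29763887] 17.053451132184545 [[-2.1, -1.1], [-0.9, -1.9], [-1.1, -1.7], [0.4, -0.6], [-3.8, 0.2], [-0.9, -0.8], [3.4, -2.1], [3.0, -2.4], [0.2, -0.2], [0.0, -0.9]]
edge in tray [0.0922 0.0006] tcp in tray [-0.0932  0.0006] [ 0.39295789 -0.29246954  0.13730199]
wrist axis pts ferrule/blade in tray [-0.0556  0.0024] [0.0217 0.002 ]
tray inner strips/near corners [-0.1257  0.0497] [-0.1247 -0.0505]
```

The edge sits at tray x ≈ +0.092 with y ≈ 0, and the yaw is within 0.5°. Lowering.

servo_tool:
  plan:
    - [[2,0,0,0,0,0,-1],[3,0,0.1,0,0,0,-1],[2,0,0.1,0.004,0,0,-1],[1.2,0,0.1,0,0,0,-1],[0.8,0,0,0,0,0,-1],[0,0,0,0,0,0,-1],[0,0,0,0,0,0,-1]]

```text
clock: 7.68
tool_pos: [0.3907, -0.2937, 0.0479]
tool_rot: [2.06, 0.311, -2.059]
ft_force: [0.7, -0.8, -3.6]
width: 0.0244
```

servo_tool:
  plan:
    - [[0.2,0,0,0,0,0,-1],[0.2,0,0,0,0,0,-1],[0,0,0,0,0,0,-1]]

```text
clock: 7.93
tool_pos: [0.3907, -0.2934, 0.0437]
tool_rot: [2.06, 0.312, -2.058]
ft_force: [0.4, -0.4, -1.9]
width: 0.0243
```

servo_tool:
  plan:
    - [[0.2,0,0,0,0,0,-1],[0.2,0,0,0,0,0,-1],[0.1,0,0,0,0,0,-1],[0,0,0,0,0,0,-1]]

```text
clock: 8.27
tool_pos: [0.3902, -0.2932, 0.0381]
tool_rot: [2.059, 0.312, -2.06]
ft_force: [0.0, 0.2, -3.2]
width: 0.0243
```

servo_tool:
  plan:
    - [[0.1,0,0,0,0,0,-1],[0.1,0,0,0,0,0,-1],[0,0,0,0,0,0,-1]]

```text
clock: 8.52
tool_pos: [0.3903, -0.2933, 0.0362]
tool_rot: [2.06, 0.312, -2.06]
ft_force: [0.2, 0.6, -2.2]
width: 0.0244
```

```bash
python3 - <<'E'
from h import *
for n in ('wrist','side','scene'): snap(n,n+'5')
o=robot.observe();print(o['tool_pos'],o['ft_force'],o['wrist_torque'])
E
```

```text
[ 0.3903001 -0.2933701  0.0363237] [-1.27741672 -0.07162976 -3.03148098] [-0.08659633  0.08922675  0.00555819]
```

View pics/side5.png

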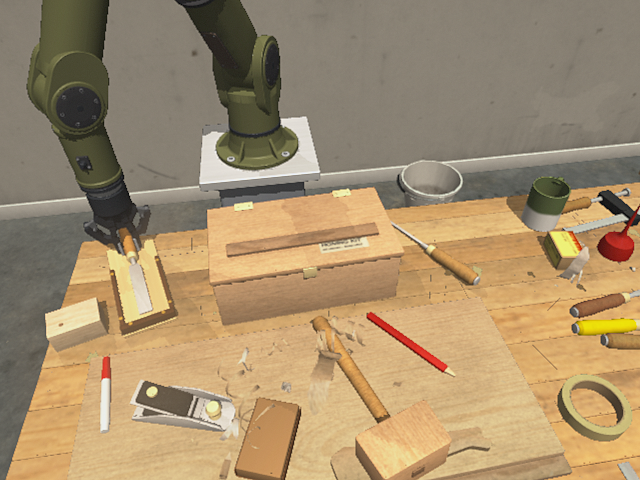

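View pics/scene5.png

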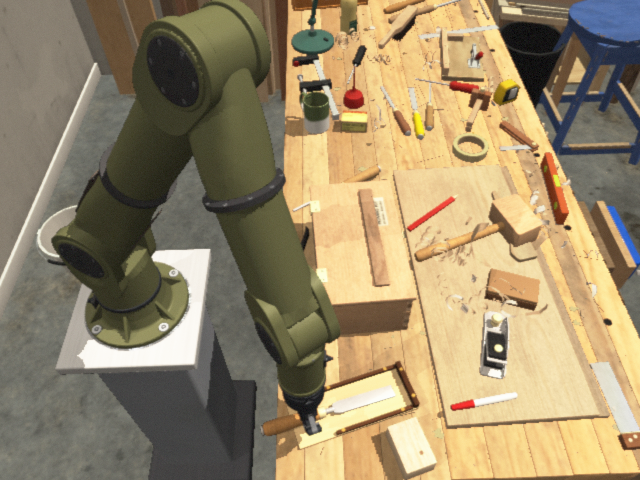

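The chisel is lined up in the tray, but the force still reads its full weight, so I'm lowering in millimetre steps.

servo_tool:
  plan:
    - [[0.1,0,0,0,0,0,-1],[0,0,0,0,0,0,-1],[0,0,0,0,0,0,-1]]

```text
clock: 8.92
tool_pos: [0.3903, -0.2934, 0.0357]
tool_rot: [2.06, 0.312, -2.059]
ft_force: [-2.0, 1.7, 5.1]
width: 0.0241
```

servo_tool:
  plan:
    - [[0.1,0,0,0,0,0,-1],[0,0,0,0,0,0,-1],[0,0,0,0,0,0,-1]]

```text
clock: 9.17
tool_pos: [0.3903, -0.2934, 0.0357]
tool_rot: [2.061, 0.311, -2.058]
ft_force: [-2.9, 2.9, 18.8]
width: 0.0242
```

servo_tool:
  plan:
    - [[-0.1,0,0,0,0,0,-1],[0,0,0,0,0,0,-0.3],[0,0,0,0,0,0,0],[0,0,0,0,0,0,0.3],[0,0,0,0,0,0,0.5],[0,0,0,0,0,0,0.5],[0,0,0,0,0,0,0.5]]

```text
clock: 9.75
tool_pos: [0.3903, -0.2933, 0.0352]
tool_rot: [2.059, 0.312, -2.06]
ft_force: [0.7, -0.3, -0.1]
width: 0.064
```

servo_tool:
  plan:
    - [[-0.5,0,0,0,0,0,0.5],[-1,0,0,0,0,0,0.5],[-3,0,0,0,0,0,0.5],[-4,0,0,0,0,0,0.5],[-4,0,0,0,0,0,0.5],[-4,0,0,0,0,0,0.5],[-2,0,0,0,0,0,0.5],[0,0,0,0,0,0,0.5]]

```text
clock: 10.42
tool_pos: [0.3917, -0.2949, 0.2253]
tool_rot: [2.064, 0.306, -2.051]
ft_force: [-0.3, -0.9, -0.6]
width: 0.0647
```

```bash
python3 - <<'E'
from h import *
for n in ('wrist','side','scene'): snap(n,n+'6')
o=robot.observe();print(o['tool_pos'],o['ft_force'],o['clock'])
a=cv2.imread('pics/side6.png')[190:350,80:190]; b=cv2.imread('pics/scene6.png')[340:460,255:430]
c=np.zeros((600,800,3),np.uint8)
a=cv2.resize(a,None,fx=3,fy=3);b=cv2.resize(b,None,fx=2.6,fy=2.6)
c[:480,:330]=a;c[:b.shape[0],335:335+b.shape[1]]=b;cv2.imwrite('pics/crop6.png',c)
E
```

```text
[ 0.39003385 -0.29280451  0.21995278] [-0.89054284 -0.01213286 -0.58801309] 10.5667
```

View pics/crop6.png

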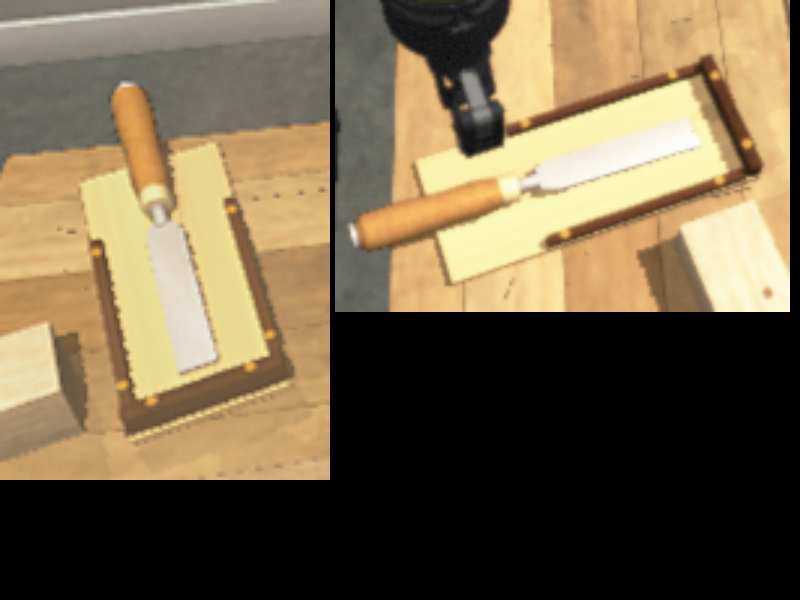

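View pics/wrist6.png

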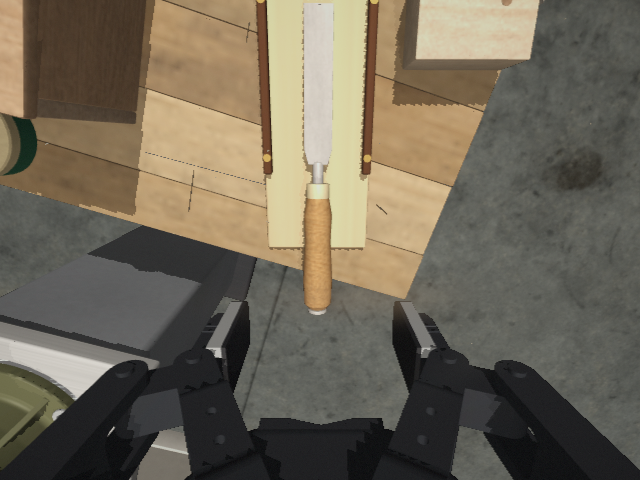

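View pics/side6.png

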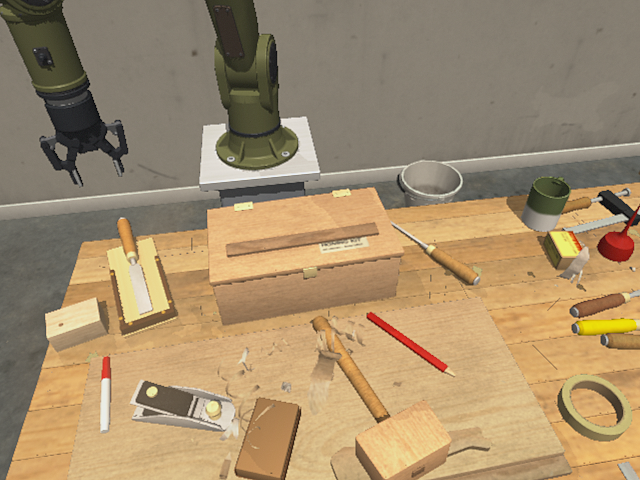

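The chisel lies flat in the tray with its edge near side (146,312), short of the bar, and its handle over the open end. The narrow chisel's butt is still at (477,281). Now a numeric check.

```bash
python3 - <<'E'
from h import *
x=[.4822,-.2657,.2976];c,s=np.cos(x[2]),np.sin(x[2])
inv=lambda X:(np.array([[c,s],[-s,c]])@(np.array(X)[:2]-x[:2])).round(4)
a=load('side6');b=load('scene6');wr=load('wrist6')
print('edge',inv(w(a,146,312,.010)),inv(w(b,394,391.5,.010)),inv(w(wr,319,3,.010)))
print('butt',inv(w(a,122,218.5,.022)),inv(w(b,262.5,430,.022)),inv(w(wr,317,313,.022)))
print('bar top inner face edge, side',inv(w(a,146,316,.028)))
d=cv2.absdiff(load('side0')['pixels'],a['pixels'])[215:290,400:485]; print('narrow region diff',d.mean(),d.max())
print(robot.observe()['joint_vel'].round(3))
E
```

```text
edge [0.0898 0.0003] [ 0.0905 -0.0052] [ 0.0891 -0.0013]
butt [-0.1984  0.0012] [-0.1826  0.002 ] [-0.1924  0.0004]
bar top inner face edge, side [0.1155 0.0004]
narrow region diff 10.644130718954248 163
[ 0.007  0.025 -0.007  0.017 -0.002 -0.004  0.001]
```

```bash
python3 - <<'E'
from h import *
A=load('side0')['pixels'];B=load('side6')['pixels']
t=A[244:286,425:482]; m=cv2.matchTemplate(B[230:300,410:500],t,cv2.TM_CCOEFF_NORMED); _,v,_,l=cv2.minMaxLoc(m); print(v,l,'expected (15,14)')
print(robot.job_done())
E
```

```text
0.8880273103713989 (15, 14) expected (15,14)
the job is handed in; nothing more can be done
None
```

The wide chisel is in the tray, turned end for end, and I handed the job in about 10.7 s into the 40 s allowed. No verdict is reported.

I gripped the chisel near its balance point, carried it over the tool box about 0.28 m up while turning it about 191°, and lowered it onto the tray floor. It touched down at up to 19 N. I then opened the fingers and backed the arm off to about 0.22 m.

**Cutting edge:** tray x ≈ 0.090 m, about 23 mm short of the guard bar. Sideways it is within 5 mm of the centre line, though the three cameras disagree (+0.3, -1.3 and -5.2 mm).

**Handle:** it sticks out over the open end. The butt reads x ≈ -0.18 to -0.20 m (the cameras differ by up to 16 mm) and is 0 to 2 mm from the centre line. The chisel points within about 1.5° of the tray's centre line.

**Narrow chisel:** matching its handle between the first and last side pictures gave zero pixel shift. The score was 0.89, and the match would have been affected by the wide chisel and its shadow no longer being beside it. A simple picture difference over a larger area did show change, because that area included where the wide blade had been.

**Resting flat:** I judged this from the pictures and the contact force, not by measuring tilt.

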